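# Index the tube carriage under the dispensing needle

## Task

Pull up the spring plunger on the tube carriage, slide the carriage along its rails until the tube stands under the thin dispensing needle (not under the wide round lamp), and let the plunger go so that its pin drops fully home in the locking hole there. The exact place of the hole has to be felt for: never force the pin sideways against the bar or the edge of a hole, and leave the jar, beaker and tape on the bench alone.

Things in the scene. Friction and masses are not known exactly. Their poses are not given: they have to be found in the camera images.
- slide_base: Fixed slide base: foot plate 200 x 340 x 10 mm with two aluminium guide rails; the carriage travels along its y axis; x points across the rails away from the robot (to the tube and heads), z up. Origin on the bench, midway along the rails and between them. Its place varies, its yaw up to 0.2 rad.
- bar_line (a point): Point on the base, 50 mm above the bench: midway between the rails, level with the top of a steel index bar 20 mm wide. The bar has a 38 mm long parking slot near the middle and a locking hole, 11 mm long along the rails, near each head. The bar is shifted as a whole, unmeasured: each locking hole lies up to 9 mm to either side of the point abreast of its head and must be felt for
- carriage (a joint): Position of the carriage along the base's y axis, m; 0 in the middle, grows to the base's +y, stops at -0.128 and 0.128. It starts near the middle, its pin down in the parking slot. About 2 N of friction, plus that of the pin on the bar. Its block is 60 x 50 mm, top 66 mm above the bench, with the plunger barrel on the robot's side and the tube cup 100 mm behind it
- plunger (a joint): Lift of the plunger, m: 0 = pin fully home (down), about 0.009 = pin tip resting on top of the bar, 0.016 = pulled to its stop. A spring pushes it down with about 4.5 N at 0, 6.5 N at 0.009 and 8 N at 0.016. The pin is 8 mm thick, round nosed, and passes 9 mm deep into a hole when home. It drops in about 0.1 s, so slide slowly (about 15 mm/s) when feeling for a hole; more than 14 N on the pin damages it.
- knob_center (a point): Centre of the plunger's upright round black knob, 26 mm in diameter and 31 mm tall (97 to 128 mm above the bench when the pin is home). Rises with the plunger; its axis is the pin's axis.
- barrel_center (a point): Centre of the steel barrel under the knob, 34 mm in diameter, 26 mm tall (66 to 92 mm above the bench), on the pin's axis. Part of the carriage: it does not rise with the knob, so the carriage can be pushed or held by it while the knob is free. 5 mm of bare stem shows between barrel and knob when the pin is home
- tube_mouth (a point): Centre of the mouth of the open 30 mm sample tube fixed in the cup of the carriage, 138 mm above the bench, 100 mm behind the knob's axis (base +x).
- needle_tip (a point): Lower end of the thin dispensing needle (under a 16 mm steel holder) on a post behind the slide; 168 mm above the bench, over the line along which the tube mouth travels, about 100 mm to one side or the other of the middle. This is the place where the tube has to go.
- lamp_face (a point): Centre of the lower face of the 52 mm wide round white lamp on an identical post, at the other end of the slide; 188 mm above the bench. Not the goal.
- jar: Bystander: jar of caps, 78 mm wide, 107 mm tall; origin under its centre.
- beaker: Bystander: small beaker, 67 x 78 mm, 83 mm tall; origin under its centre.
- tape: Bystander: flat roll of tape, 72 mm wide, 18 mm tall; origin under its centre.

How it is judged (in metres and radians):
On the way:
1. the plunger is pulled up, its pin clear of the bar (lift over 10 mm) (value of joint plunger above 0.01 m), for 0.1 s.
At the end, for the whole second after the job is handed in: The pin is fully home in the locking hole at the needle (plunger lift under 2 mm), the tube's mouth is under the needle (within 12.5 mm sideways), and the carriage stands still (value of joint plunger below 0.002 m and horizontal distance between tube_mouth and needle_tip below 0.0125 m and velocity of joint carriage between -0.004 and 0.004 m/s); the robot touches nothing.
It fails at once if the plunger's pin is forced against the bar or a hole's edge (over 14 N) (contact force between pin and anything else above 14 N).
It fails at once if the jar is moved (over 20 mm) (distance of jar from where it was at the start of the episode above 0.02 m).
It fails at once if the beaker is moved (over 20 mm) (distance of beaker from where it was at the start of the episode above 0.02 m).
It fails at once if the tape is moved (over 20 mm) (distance of tape from where it was at the start of the episode above 0.02 m).
It also fails if it takes over 56 s, if anything falls off the work surface, if the arm or the gripper's body presses on something with over 40 N, if the wrist force passes 120 N, or if a joint passes its speed limit or range.

## Robot

A 6-joint arm with a two-finger parallel gripper is mounted at the origin on a cart in front of the work surface, level with it; the furniture and walls round the work are solid. World frame = base frame: x ahead of the robot, y to its left, z up, the work surface at z = 0. Lengths are in m, angles in degrees, forces in N, time in s.
With the tool pointing down it reaches from about 0.3 to 0.75 m from the base axis. Payload 8.5 kg.
Tool frame: the origin (TCP) lies between the finger pads; the fingertips stand 17 mm ahead of it and the grasp point (between the pads) lies 2 mm behind it (env.tip_reach is the distance from the TCP to the fingertips, in m); z points along the fingers, y is the line along which they close (so a half turn about z gives the same grasp; the last joint's range is limited). The gripper opens to 85 mm and grips with 20 to 120 N. Pads are 22 mm wide; open, the fingers measure 114 mm over their backs; the gripper's body (76 mm by 85 mm) begins 54 mm behind the grasp point. The pads swing forward as they close: fully open they stand 13 mm farther back than shut.
Start: joints at [-77.825, 21.807, 74.336, -0, 83.858, -12.336], TCP at [0.228, -0.5, 0.248] pointing down, gripper open.
Joint ranges: [-178.18, 178.18], [-50.72, 133.34], [12.68, 142.11], [-81.47, 261.47], [9.98, 163.14], [-165.26, 165.26]. Speed limits (degrees/s): [136.94, 136.94, 180, 180, 180, 180].

## Interface

Orientations are given as a 3x3 rotation matrix whose columns are the frame's x, y, z axes.
In Python, from rig import env, viewer gives the robot as it stands.
- The arm moves only by the tool move_arm, never from a script. Its argument "motion" is a list of rows, each a list of 2 entries, a list of its own where there are three numbers: the shift along the tool's x, y, z normalised to -1 to 1, where 1 is 50 mm, then the turn, a rotation vector about the tool's x, y, z normalised to -1 to 1, where 1 is 8 degrees. A call has 1 to 20 rows; each row shifts and turns the commanded pose from where the row before left it, along the tool's axes as they then stand; what a row does not reach is not made up. A row lasts 1/10 s, in which the tool goes at most 50 mm and 8.59 degrees, less where a joint would pass 70% of its speed; a pose out of reach is approached as far as the arm can. A call with a number of a shift or a turn outside -1 to 1 is refused whole. A call with a gripper value outside its range is refused whole. "claw" is the closure, from 0 (fully open) to 1 (shut), set as the call begins (left out, the last holds). The fingers move at their own pace and stop on an object; "force" is the grip in N (left out, the last holds). Time passes only in rows, so rows that do not move let the fingers close. It gives the time, the measured TCP pose, the force, the opening and the grip force at its end, in the units of the state.
- env.observe(): the state, without advancing time (a new reading comes with each control period).
- viewer.get_image(name): name is "scene" or "side" or "wrist"; returns a dict with "frame" (420x560x3 uint8, red, green, blue), "depth" (420x560 float32, m along the optical axis (not along the pixel's ray), 0 where there is no reading), "fx", "fy", "cx", "cy" (pixels), "eye" and "attitude" of the camera in the world; the wrist camera has in their place "T_tool_cam" (4x4, takes a point from camera to tool coordinates, whose origin is the TCP and whose axes are the flange's). Camera axes: x right, y up, looking along -z (the intrinsics and any distortion apply to the point x, -y, -z); pixel columns grow to the right and rows downward; lengths in m; the calibration is good to about 2 mm. A picture is of the moment at which its call begins: read the wrist's pose just before it.
- env.close_job(): hands the job in; it is judged then, once.
The state is a dict: "time_s": time; "q": joint angles; "qvel": joint speeds; "joint_efforts": joint torques, N m; "position": TCP position; "tool_rot": TCP orientation; "ft_force": force on the tool from outside, world axes, zero at the start; "wrist_torque": the same for the moment, N m; "grip_width": finger opening in m; "gripper_force": force on a finger pad.
Only numpy, scipy, OpenCV 4.12 (cv2) and the standard library are available. Lean on these libraries where they do the work, as an engineer would, in place of code of your own. Each camera call takes 0.05 s, during which the arm holds its last target. There are 200 camera calls.

## Working session

There is one attempt and no reset: what is moved stays moved. The work goes in short steps, Python scripts to look and compute and a tool call to move; the robot and the scene stay as the last step left them, time stands still between calls to the robot, and variables do not carry over. Pictures are saved under pics/ and viewed, at most 10 in all, crops included, and the job is handed in when it is done.

Besides the shell and the picture viewer there is one more tool, called after ">>>" as a command line: name --argument value ..., lists and objects as JSON in quotes. move_arm: Moves the arm, as the interface text tells. Scaled input: -1 to 1 covers 50 mm each way for a shift and 8 degrees each way for a turn. Its arguments: {"type":"object","properties":{"motion":{"type":"array","items":{"type":"array"}},"claw":{"type":"number"},"force":{"type":"number"}},"required":["motion"]}

```bash
mkdir -p pics; cat > h.py <<'E'
import numpy as np, cv2
from rig import env, viewer
def pts(im):
    d=im["depth"]; v,u=np.indices(d.shape)
    c=np.stack([(u-im["cx"])/im["fx"]*d, -(v-im["cy"])/im["fy"]*d, -d],-1)
    if "eye" in im:
        R=np.array(im["attitude"]); 
        return c@R.T+np.array(im["eye"])
    s=im["state"]; T=np.array(im["T_tool_cam"])
    t=c@T[:3,:3].T+T[:3,3]
    return t@np.array(s["tool_rot"]).T+np.array(s["position"])
def get(n):
    s=env.observe(); im=viewer.get_image(n); im["state"]=s; return im
E
python3 - <<'E'
from h import *
s=env.observe(); print(s)
for n in ("scene","side"):
    im=get(n); cv2.imwrite(f"pics/{n}0.png",im["frame"][:,:,::-1]); np.savez(f"{n}0.npz",P=pts(im),f=im["frame"],d=im["depth"])
    print(n,im["eye"],im["attitude"],im["fx"],[k for k in im])
E
```

```text
{'time_s': 0.0, 'q': array([-7.78237923e+01,  2.18408241e+01,  7.43863627e+01,  2.42144869e-03,
        8.38577472e+01, -1.23354556e+01]), 'qvel': array([-0.07022892, -0.11706383,  0.03288844,  0.05298649,  0.04211253,
        0.11734534]), 'joint_efforts': array([ 1.44318627e-03, -4.48456585e+01, -2.31269968e+01, -1.21592357e-04,
        4.80629285e-03, -7.65243101e-06]), 'position': array([ 0.2281338 , -0.50015195,  0.24770385]), 'tool_rot': array([[ 9.09878773e-01,  4.14874131e-01, -2.71587035e-04],
       [ 4.14874065e-01, -9.09877676e-01,  1.45789178e-03],
       [ 3.57730603e-04, -1.43917920e-03, -9.99998900e-01]]), 'ft_force': array([0.07078639, 0.18278199, 0.39802905]), 'wrist_torque': array([ 0.02334773, -0.00885218,  0.00122537]), 'gripper_force': 0.0, 'grip_width': 0.08565585192024622}
scene [-0.00963286 -0.35949845  1.38744416] [[ 0.52010231  0.75116928 -0.40649515]
 [-0.85400449  0.46463104 -0.23408187]
 [ 0.01303516  0.46889521  0.88315761]] 445.9498914261478 ['frame', 'depth', 'fx', 'fy', 'cx', 'cy', 'eye', 'attitude', 'state']
side [-0.81713237 -0.48002779  0.8761993 ] [[ 0.32476046  0.44115304 -0.83660901]
 [-0.94567053  0.13703442 -0.29483694]
 [-0.01542399  0.88690787  0.46168879]] 497.2516072298875 ['frame', 'depth', 'fx', 'fy', 'cx', 'cy', 'eye', 'attitude', 'state']
```

View pics/scene0.png

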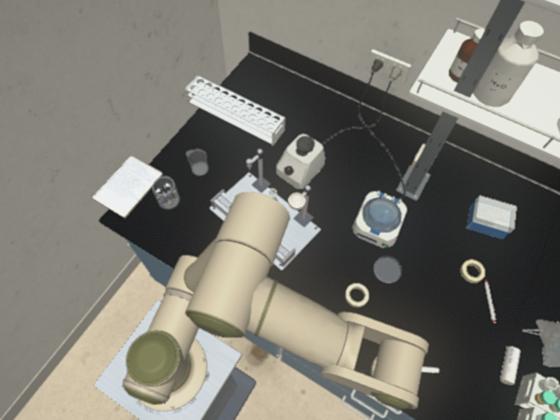

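View pics/side0.png

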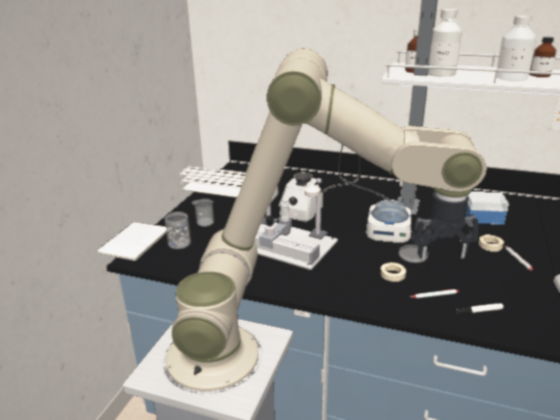

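The scene image shows the slide plate with corners near (247,175), (320,230), (282,268) and (210,208). The thin needle head is on the left post at about (255,160) and the white lamp on the right post at about (297,200). The jar is at (165,192), the beaker at (197,160) and the tape at (357,294). In both views the arm hides the carriage.

```bash
python3 - <<'E'
from h import *
z=np.load("scene0.npz"); P=z["P"]; f=z["f"]
for n,(u,v) in dict(lamp=(297,200),c1=(247,178),c2=(318,231),c3=(282,266),c4=(213,208),jar=(165,185),beak=(198,155),tape=(348,294),holder=(261,155)).items():
    print(n,P[v,u].round(3))
# plate: points with z 5..14mm
m=(abs(P[...,2]-0.010)<0.006)&(f.min(-1)>110)&(z["d"]>0)
m&=(np.hypot(P[...,0]-.55,P[...,1])<.35)
lab,L,st,_=cv2.connectedComponentsWithStats(m.astype(np.uint8))[0:4]
for i in range(1,lab):
    if st[i,4]>60: 
        q=P[L==i]; print(i,st[i],q.mean(0).round(3))
# heads
for lo,hi in ((.15,.24),):
    mm=(P[...,2]>lo)&(P[...,2]<hi)&(abs(P[...,0]-.6)<.25)&(abs(P[...,1])<.3)
    n,L,st,c=cv2.connectedComponentsWithStats(mm.astype(np.uint8))
    for i in range(1,n):
        if st[i,4]>8: q=P[L==i]; print("head",st[i],q.mean(0).round(3),q.min(0).round(3),q.max(0).round(3))
for n in("scene","side"):
    im=cv2.imread(f"pics/{n}0.png")
    r=im[150:280,200:330] if n=="scene" else im[160:275,220:350]
    cv2.imwrite(f"pics/{n}c.png",cv2.resize(r,None,fx=4.5,fy=4.5,interpolation=cv2.INTER_CUBIC))
a=cv2.imread("pics/scenec.png");b=cv2.imread("pics/sidec.png")
h=500;cv2.imwrite("pics/both.png",np.hstack([cv2.resize(a,(400,400)),cv2.resize(b,(400,354)) if 0 else cv2.copyMakeBorder(cv2.resize(b,(400,354)),0,46,0,0,0)]))
E
```

```text
lamp [ 0.584 -0.09   0.216]
c1 [0.67  0.156 0.013]
c2 [ 0.623 -0.163  0.006]
c3 [ 0.447 -0.126  0.017]
c4 [0.505 0.19  0.013]
jar [0.479 0.369 0.048]
beak [0.639 0.344 0.053]
tape [ 0.473 -0.352  0.025]
holder [0.668 0.091 0.21 ]
7 [226 173  43  27 401] [0.636 0.145 0.01 ]
16 [276 196  45  65 866] [ 0.586 -0.1    0.01 ]
19 [210 206  16  15  83] [0.5   0.166 0.01 ]
24 [273 258  17  12  69] [ 0.451 -0.113  0.009]
head [246 149  18  21 153] [0.652 0.102 0.202] [0.614 0.089 0.151] [0.682 0.119 0.223]
head [288 186  24  24 329] [ 0.595 -0.091  0.208] [ 0.56  -0.112  0.15 ] [ 0.643 -0.061  0.226]
```

View pics/both.png

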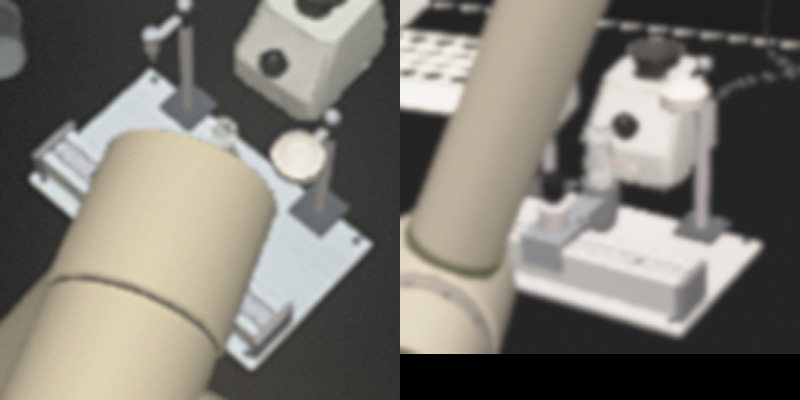

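The crop confirms the layout: needle head on the left (+y), lamp on the right, carriage near the middle. I estimate base yaw at about -9.4° and the knob near (0.50, 0.03). I'll move above it for a close wrist view.

>>> move_arm --motion '[[[0.593, -0.492, -0.107], [0, 0, 0]], [[0.593, -0.492, -0.107], [0, 0, 0]], [[0.593, -0.492, -0.107], [0, 0, 0]], [[0.593, -0.492, -0.107], [0, 0, 0]], [[0.593, -0.492, -0.107], [0, 0, 0]], [[0.593, -0.492, -0.107], [0, 0, 0]], [[0.593, -0.492, -0.107], [0, 0, 0]], [[0.593, -0.492, -0.107], [0, 0, 0]], [[0.593, -0.492, -0.107], [0, 0, 0]], [[0.593, -0.492, -0.107], [0, 0, 0]], [[0.593, -0.492, -0.107], [0, 0, 0]], [[0.593, -0.492, -0.107], [0, 0, 0]], [[0.593, -0.492, -0.107], [0, 0, 0]], [[0.593, -0.492, -0.107], [0, 0, 0]], [[0.593, -0.492, -0.107], [0, 0, 0]], [[0, 0, 0], [0, 0, 0.85]], [[0, 0, 0], [0, 0, 0.85]], [[0, 0, 0], [0, 0, 0.85]], [[0, 0, 0], [0, 0, 0.85]], [[0, 0, 0], [0, 0, 0.85]]]' --claw 0

```text
time_s: 2.1
position: [0.4796, 0.0199, 0.3282]
tool_rot: [[0.986, -0.17, -0.001], [-0.17, -0.986, 0.0], [-0.001, -0.0, -1.0]]
ft_force: [-0.1, -0.1, -0.1]
grip_width: 0.0857
gripper_force: 0.0
```

```bash
python3 - <<'E'
from h import *
im=get("wrist"); s=im["state"]; print(s["time_s"],s["position"],s["tool_rot"],s["q"]); print(im["T_tool_cam"],im["fx"])
cv2.imwrite("pics/w1.png",im["frame"][:,:,::-1]); np.savez("w1.npz",P=pts(im),f=im["frame"],d=im["depth"])
E
```

```text
2.1 [0.47963023 0.01991769 0.32823265] [[ 9.85522348e-01 -1.69543409e-01 -8.56445204e-04]
 [-1.69543342e-01 -9.85522720e-01  1.50600306e-04]
 [-8.69579497e-04 -3.21538554e-06 -9.99999622e-01]] [-1.17894259e+01  1.18766509e+01  7.55215855e+01 -1.58085195e-03
  9.26515621e+01  8.79717745e+01]
[[-3.46098352e-04  9.55766193e-01  2.94127293e-01  7.46391798e-02]
 [ 9.99998879e-01 -9.77120233e-05  1.49420956e-03 -9.83457617e-05]
 [ 1.45685475e-03  2.94127481e-01 -9.55765088e-01 -1.24638406e-01]
 [ 0.00000000e+00  0.00000000e+00  0.00000000e+00  1.00000000e+00]] 337.8369130408585
```

View pics/w1.png

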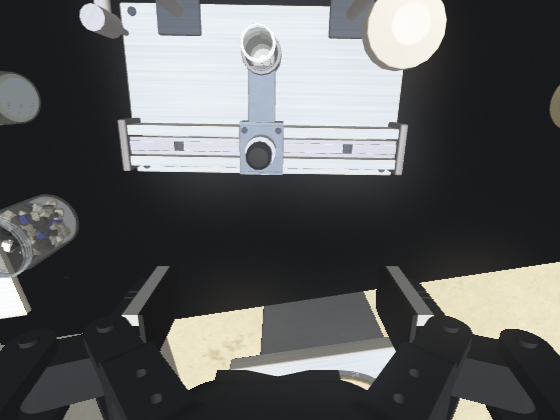

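The wrist view shows the knob at (258,152), the tube mouth at (260,42) and the lamp at (405,25). The needle holder is at the left, near (95,18). The bar's dark locking holes are visible at (179,146) on the needle side and (347,148) on the lamp side.

```bash
cat >> h.py <<'E'
def ray(im,u,v,z):
    s=im["state"]; T=np.array(im["T_tool_cam"]); R=np.array(s["tool_rot"]); p=np.array(s["position"])
    d=R@T[:3,:3]@np.array([(u-im["cx"])/im["fx"],-(v-im["cy"])/im["fy"],-1]); o=R@T[:3,3]+p
    return o+d*(z-o[2])/d[2]
E
python3 - <<'E'
from h import *
im=get("wrist"); P=pts(im); f=im["frame"].astype(int); g=f.max(-1)
cv2.imwrite("pics/x.png",im["frame"][:,:,::-1])
# holes
H=[]
for u0,v0 in((179,146),(347,148)):
    sub=(g[v0-9:v0+10,u0-12:u0+13]<110); n,L,st,c=cv2.connectedComponentsWithStats(sub.astype(np.uint8))
    i=L[9,12]; 
    cu,cv_=c[i]+[u0-12,v0-9]; H.append(ray(im,cu,cv_,.05)); print("hole",cu,cv_,st[i],H[-1].round(4),P[v0,u0].round(3))
# plate edges / rails for yaw: long rows of bright rail: plate left/right from hole pair
yh=(H[0]-H[1])[:2]; print("hole spacing",np.hypot(*yh),"yaw",np.degrees(np.arctan2(-yh[0],yh[1])))
# knob: depth points
m=(P[...,2]>.112)&(P[...,2]<.15); n,L,st,c=cv2.connectedComponentsWithStats(m.astype(np.uint8))
for i in range(1,n):
    if st[i,4]>30: q=P[L==i]; print("z112-150",st[i],c[i].round(1),q.mean(0).round(4),np.median(q,0).round(4),q.min(0).round(3),q.max(0).round(3))
m=(P[...,2]>.15)&(P[...,2]<.26); n,L,st,c=cv2.connectedComponentsWithStats(m.astype(np.uint8))
for i in range(1,n):
    if st[i,4]>30: q=P[L==i]; print("heads",st[i],c[i].round(1),q.mean(0).round(4),q.min(0).round(3),q.max(0).round(3))
print("knobtop ray",ray(im,258,152,.128))
E
```

```text
hole 179.02114164904862 146.0105708245243 [  0   0  25  19 473] [0.525  0.1306 0.05  ] [0.524 0.135 0.036]
hole 347.0 148.0 [  0   0  25  19 475] [ 0.4878 -0.0647  0.05  ] [ 0.485 -0.067  0.036]
hole spacing 0.19882572497672402 yaw -10.77049235157684
z112-150 [240  23  35  41 523] [256.7  41.7] [0.6057 0.0162 0.1314] [0.6083 0.0161 0.1353] [0.59  0.001 0.112] [0.619 0.031 0.139]
z112-150 [245 143  27  27 559] [258.4 156. ] [0.5075 0.0341 0.1257] [0.5076 0.0339 0.1265] [0.494 0.022 0.112] [0.519 0.047 0.129]
heads [  79    0   49   40 1214] [101.  20.] [0.623  0.1101 0.2093] [0.615 0.104 0.168] [0.636 0.122 0.219]
heads [ 361    0   85   71 4925] [402.   31.6] [ 0.5819 -0.0796  0.2108] [ 0.56  -0.11   0.191] [ 0.605 -0.058  0.217]
knobtop ray [0.51167132 0.03357084 0.128     ]
```

```bash
python3 - <<'E'
from h import *
im=get("wrist"); P=pts(im); f=im["frame"].astype(int); g=f.mean(-1)
print(g[138:156:2,168:192:2].astype(int))
# hole centres: dark blob at 90 threshold relative
H=[]
for u0,v0 in((179,146),(347,148)):
    sub=g[v0-8:v0+9,u0-10:u0+11]; t=(sub.min()+np.median(sub))/2
    n,L,st,c=cv2.connectedComponentsWithStats((sub<t).astype(np.uint8)); i=L[8,10]
    cu,cv_=c[i]+[u0-10,v0-8]; H.append(ray(im,cu,cv_,.05)); print("hole",t,cu.round(1),cv_.round(1),st[i],H[-1].round(4))
yh=(H[0]-H[1])[:2]; print("spacing",np.hypot(*yh),"yaw",np.degrees(np.arctan2(-yh[0],yh[1])))
def circ(mask,z,n):
    k,L,st,c=cv2.connectedComponentsWithStats(mask.astype(np.uint8)); i=1+np.argmax(st[1:,4])
    ct=max(cv2.findContours((L==i).astype(np.uint8),0,1)[0],key=cv2.contourArea)
    X=np.array([ray(im,*p,z)[:2] for p in ct[:,0]]); (a,b),r=cv2.minEnclosingCircle(X.astype(np.float32)); print(n,a,b,r,P[L==i].mean(0)); return np.array([a,b])
d=np.hypot(P[...,0]-.508,P[...,1]-.034)
k=circ((d<.03)&(P[...,2]>.1235)&(P[...,2]<.15),.128,"knob")
d=np.hypot(P[...,0]-.606,P[...,1]-.016)
t=circ((d<.03)&(P[...,2]>.133)&(P[...,2]<.15),.138,"tube")
l=circ((P[...,2]>.18)&(P[...,2]<.205)&(P[...,1]<0),.188,"lampfull")
print("k->t yaw",np.degrees(np.arctan2((t-k)[1],(t-k)[0])),np.hypot(*(t-k)))
m=(P[...,2]>.15)&(P[...,2]<.205)&(P[...,1]>.05)&(P[...,0]<.66)
print("needle low pts",m.sum(),P[m].mean(0)); q=P[m]; print(q[np.argsort(q[:,2])][:8].round(3))
E
```

```text
[[228 228 228 228 229 229 229 229 229 229 229 229]
 [228 228 228 228 228 228 228 229 229 229 229 229]
 [225 226 226 107 114 126 126 130 230 229 229 229]
 [224 223 224 130 112 121 122 117 228 227 227 227]
 [224 224 224 157 113 123 123 123 226 227 227 227]
 [224 224 224 169 113 122 122 123 237 230 230 229]
 [216 213 191 188 179 178 179 152 169 194 219 227]
 [228 228 228 228 228 228 229 228 229 228 229 229]
 [135 155 155 155 155 155 155 182 181 182 182 182]]
hole 166.16666666666666 178.6 145.1 [ 5  3 10 10 89] [0.5252 0.1312 0.05  ]
hole 167.5 347.1 148.9 [ 6  5 10  9 83] [ 0.4876 -0.0647  0.05  ]
spacing 0.19945149617595576 yaw -10.854408877973228
knob 0.5069511532783508 0.03427090868353844 0.012324616312980652 [0.50697678 0.03447254 0.12645459]
tube 0.6040111780166626 0.01586872711777687 0.015019125305116177 [0.60379261 0.015898   0.13633355]
lampfull 0.583867609500885 -0.07825715839862823 0.024912994354963303 [ 0.57921326 -0.06289484  0.19851457]
k->t yaw -10.73561824658295 0.09878911219654192
needle low pts 350 [0.62251355 0.10792742 0.19661976]
[[0.625 0.112 0.168]
 [0.622 0.111 0.168]
 [0.621 0.112 0.168]
 [0.623 0.111 0.168]
 [0.624 0.111 0.169]
 [0.623 0.111 0.169]
 [0.623 0.111 0.169]
 [0.621 0.112 0.17 ]]
```

Checks: knob radius is 12.3 mm and tube radius 15.0 mm, they're 98.8 mm apart, the hole spacing is 199.5 mm and the needle tip is 168 mm high. All agree with the data given. Base yaw is -10.8°. Travel is about 97.7 mm to needle alignment and about 98.6 mm to the hole as seen. Next I'll descend on the knob.

>>> move_arm --motion '[[[0, 0, 0], [0, 0, 0.13]], [[0.242, -0.193, 0.4], [0, 0, 0]], [[0.242, -0.193, 0.4], [0, 0, 0]], [[0, 0, 0.5], [0, 0, 0]], [[0, 0, 0.5], [0, 0, 0]], [[0, 0, 0.5], [0, 0, 0]], [[0, 0, 0.5], [0, 0, 0]], [[0, 0, 0.5], [0, 0, 0]], [[0, 0, 0.5], [0, 0, 0]], [[0, 0, 0.3], [0, 0, 0]], [[0, 0, 0.18], [0, 0, 0]], [[0, 0, 0], [0, 0, 0]]]'

```text
time_s: 3.45
position: [0.5068, 0.0344, 0.1138]
tool_rot: [[0.983, -0.182, -0.002], [-0.182, -0.983, 0.0], [-0.002, 0.0, -1.0]]
ft_force: [-0.0, 0.4, 0.3]
grip_width: 0.0858
gripper_force: 0.0
```

>>> move_arm --motion '[[[0, 0, 0], [0, 0, 0]], [[0, 0, 0], [0, 0, 0]], [[0, 0, 0], [0, 0, 0]], [[0, 0, 0], [0, 0, 0]], [[0, 0, 0], [0, 0, 0]], [[0, 0, 0], [0, 0, 0]], [[0, 0, 0], [0, 0, 0]], [[0, 0, 0], [0, 0, 0]]]' --claw 1 --force 35

```text
time_s: 4.25
position: [0.5073, 0.0343, 0.1151]
tool_rot: [[0.983, -0.183, 0.001], [-0.183, -0.983, -0.0], [0.001, 0.0, -1.0]]
ft_force: [-1.4, 0.4, 5.8]
grip_width: 0.0249
gripper_force: 34.3
```

>>> move_arm --motion '[[[0, 0, -0.07], [0, 0, 0]], [[0, 0, -0.07], [0, 0, 0]], [[0, 0, -0.07], [0, 0, 0]], [[0, 0, -0.07], [0, 0, 0]], [[0, 0, 0], [0, 0, 0]], [[0, 0, 0], [0, 0, 0]]]'

```text
time_s: 4.85
position: [0.5071, 0.0344, 0.1285]
tool_rot: [[0.983, -0.183, 0.0], [-0.183, -0.983, -0.0], [0.0, 0.0, -1.0]]
ft_force: [2.9, -0.3, -7.5]
grip_width: 0.0249
gripper_force: 34.9
```

>>> move_arm --motion '[[[0, -0.05, 0], [0, 0, 0]], [[0.001, -0.12, 0], [0, 0, 0]], [[0.001, -0.15, 0], [0, 0, 0]], [[0.001, -0.15, 0], [0, 0, 0]], [[0.001, -0.15, 0], [0, 0, 0]], [[0.001, -0.15, 0], [0, 0, 0]], [[0.001, -0.15, 0], [0, 0, 0]], [[0.001, -0.15, 0], [0, 0, 0]], [[0.001, -0.15, 0], [0, 0, 0]], [[0.001, -0.15, 0], [0, 0, 0]], [[0.001, -0.15, 0], [0, 0, 0]], [[0.001, -0.15, 0], [0, 0, 0]], [[0, -0.12, 0], [0, 0, 0]], [[0, -0.05, 0], [0, 0, 0]], [[0, 0, 0], [0, 0, 0]], [[0, 0, 0], [0, 0, 0]]]'

```text
time_s: 6.45
position: [0.5243, 0.125, 0.1285]
tool_rot: [[0.983, -0.183, -0.0], [-0.183, -0.983, 0.001], [-0.0, -0.001, -1.0]]
ft_force: [-0.0, 1.2, -7.1]
grip_width: 0.0246
gripper_force: 34.9
```

```bash
python3 - <<'E'
from h import *
im=get("wrist"); P=pts(im); s=im["state"]
cv2.imwrite("pics/w2.png",im["frame"][:,:,::-1]); print(s["position"],s["time_s"])
y=np.array([.187,.982]); print("travel",(s["position"][:2]-[.507,.0343])@y)
E
```

```text
[0.52432574 0.12501899 0.12853644] 6.45
travel 0.09232596121384658
```

View pics/w2.png

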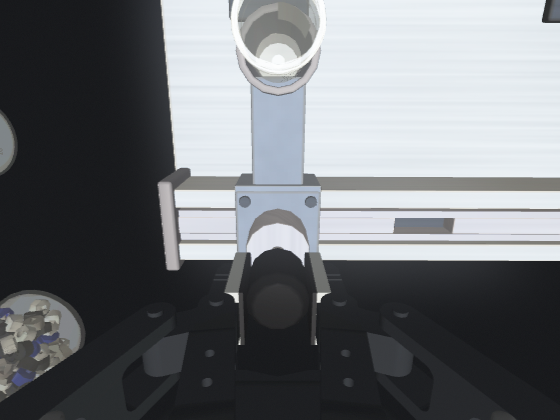

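The knob sits between the pads, with its top near (278,305), and the jar and rails are clear. I'll lower it gently, release it onto the bar, then take the barrel.

>>> move_arm --motion '[[[0, 0, 0.04], [0, 0, 0]], [[0, 0, 0.04], [0, 0, 0]], [[0, 0, 0], [0, 0, 0]]]'

```text
time_s: 6.8
position: [0.5243, 0.1247, 0.1243]
tool_rot: [[0.983, -0.183, -0.0], [-0.183, -0.983, 0.0], [-0.0, -0.0, -1.0]]
ft_force: [0.6, 1.7, -6.8]
grip_width: 0.0248
gripper_force: 35.0
```

>>> move_arm --motion '[[[0, 0, 0], [0, 0, 0]], [[0, 0, 0], [0, 0, 0]], [[0, 0, 0], [0, 0, 0]], [[0, 0, 0], [0, 0, 0]], [[0, 0, 0.12], [0, 0, 0]], [[0, 0, 0.12], [0, 0, 0]], [[0, 0, 0.12], [0, 0, 0]], [[0, 0, 0.12], [0, 0, 0]], [[0, 0, 0.12], [0, 0, 0]], [[0, 0, 0.05], [0, 0, 0]], [[0, 0, 0], [0, 0, 0]], [[0, 0, 0], [0, 0, 0]]]' --claw 0.4

```text
time_s: 8.0
position: [0.5245, 0.1248, 0.0922]
tool_rot: [[0.983, -0.183, 0.0], [-0.183, -0.983, 0.0], [0.0, -0.0, -1.0]]
ft_force: [-0.1, 0.4, -1.1]
grip_width: 0.0512
gripper_force: 0.0
```

```bash
cat > k.py <<'E'
from h import *
im=get("wrist"); P=pts(im); s=im["state"]; f=im["frame"]
o=s["position"]; d=np.hypot(P[...,0]-o[0],P[...,1]-o[1]); m=(d<.008)&(P[...,2]>.09)&(P[...,2]<.18)
q=P[m]; print("t",s["time_s"],"knob top z",np.percentile(q[:,2],[50,90]).round(4) if len(q) else None,len(q),"ft",s["ft_force"].round(1),"w",s["grip_width"],"travel mm",round(1000*float((o[:2]-[.507,.0343])@np.array([.187,.982])),2),"z",o[2])
E
python3 k.py; python3 - <<'E'
from h import *
im=get("wrist"); cv2.imwrite("pics/w3.png",im["frame"][:,:,::-1])
E
```

```text
t 8.0 knob top z [0.1351 0.1359] 1718 ft [-0.1  0.4 -1.1] w 0.05121971395930792 travel mm 92.12 z 0.09217331204480182
```

View pics/w3.png

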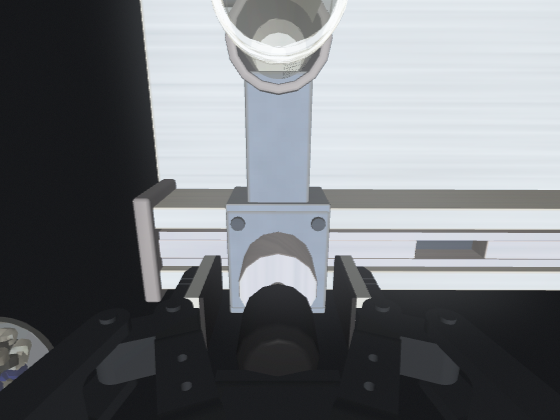

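The knob top reads 135.5 mm against 126.5 mm at home, so the pin is resting on the bar (+9 mm). The fingers straddle the barrel. I'll close on it lightly.

>>> move_arm --motion '[[[0, 0, 0], [0, 0, 0]], [[0, 0, 0], [0, 0, 0]], [[0, 0, 0], [0, 0, 0]], [[0, 0, 0], [0, 0, 0]], [[0, 0, 0], [0, 0, 0]]]' --claw 1 --force 20

```text
time_s: 8.6
position: [0.5246, 0.1248, 0.0924]
tool_rot: [[0.983, -0.183, 0.001], [-0.183, -0.983, -0.0], [0.001, -0.0, -1.0]]
ft_force: [-0.5, -1.0, 4.8]
grip_width: 0.033
gripper_force: 20.0
```

```bash
python3 k.py
```

```text
t 8.6 knob top z [0.1352 0.136 ] 1735 ft [-0.5 -1.   4.8] w 0.033030884977110424 travel mm 92.11 z 0.09241966748928424
```

>>> move_arm --motion '[[[0, -0.02, 0], [0, 0, 0]], [[0, -0.02, 0], [0, 0, 0]], [[0, 0, 0], [0, 0, 0]], [[0, 0, 0], [0, 0, 0]]]'

```text
time_s: 9.05
position: [0.5249, 0.1269, 0.0924]
tool_rot: [[0.983, -0.183, 0.001], [-0.183, -0.983, 0.0], [0.001, -0.0, -1.0]]
ft_force: [-0.8, 0.2, 5.7]
grip_width: 0.033
gripper_force: 20.0
```

```bash
python3 k.py
```

```text
t 9.05 knob top z [0.1341 0.1349] 1793 ft [-0.8  0.2  5.7] w 0.032993094641539204 travel mm 94.27 z 0.0924143083809445
```

The knob top has dropped 1 mm, so the round nose is entering the hole's near edge. It should be free after about 1.4 to 4 mm more travel.

>>> move_arm --motion '[[[0, -0.016, 0], [0, 0, 0]], [[0, -0.016, 0], [0, 0, 0]], [[0, -0.012, 0], [0, 0, 0]], [[0, 0, 0], [0, 0, 0]], [[0, 0, 0], [0, 0, 0]]]'

```text
time_s: 9.6
position: [0.5254, 0.1292, 0.0924]
tool_rot: [[0.983, -0.183, 0.001], [-0.183, -0.983, 0.001], [0.001, -0.001, -1.0]]
ft_force: [-0.7, 2.5, 5.1]
grip_width: 0.0331
gripper_force: 20.1
```

```bash
python3 k.py
```

```text
t 9.6 knob top z [0.127  0.1277] 1674 ft [-0.7  2.5  5.1] w 0.033119685046727035 travel mm 96.64 z 0.09240072907303473
```

The pin dropped about 8.2 mm. I'll ease 0.5 mm further toward the middle of the play and re-check before letting go.

>>> move_arm --motion '[[[0, -0.01, 0], [0, 0, 0]], [[0, 0, 0], [0, 0, 0]], [[0, 0, 0], [0, 0, 0]]]'

```text
time_s: 9.95
position: [0.5254, 0.1294, 0.0924]
tool_rot: [[0.983, -0.183, 0.001], [-0.183, -0.983, -0.0], [0.001, -0.0, -1.0]]
ft_force: [-1.9, -0.2, 5.5]
grip_width: 0.033
gripper_force: 20.1
```

```bash
python3 k.py
```

```text
t 9.95 knob top z [0.127  0.1277] 1684 ft [-1.9 -0.2  5.5] w 0.03295896297493118 travel mm 96.81 z 0.09238862164202097
```

The lateral force is near zero. I'll open, back off straight up and check from above.

>>> move_arm --motion '[[[0, 0, 0], [0, 0, 0]], [[0, 0, 0], [0, 0, 0]], [[0, 0, 0], [0, 0, 0]], [[0, 0, 0], [0, 0, 0]], [[0, 0, 0], [0, 0, 0]], [[0, 0, -0.2], [0, 0, 0]], [[0, 0, -0.4], [0, 0, 0]], [[0, 0, -0.5], [0, 0, 0]], [[0, 0, -0.5], [0, 0, 0]], [[0, 0, -0.5], [0, 0, 0]], [[0, 0, -0.5], [0, 0, 0]], [[0, 0, -0.5], [0, 0, 0]], [[0, 0, -0.5], [0, 0, 0]], [[0, 0, -0.5], [0, 0, 0]], [[-0.5, 0, -0.5], [0, 0, 0]], [[0, 0, 0], [0, 0, 0]]]' --claw 0.2

```text
time_s: 11.6
position: [0.4997, 0.1345, 0.3265]
tool_rot: [[0.983, -0.182, 0.007], [-0.182, -0.983, 0.0], [0.007, -0.002, -1.0]]
ft_force: [0.3, 0.4, 0.4]
grip_width: 0.0686
gripper_force: 0.0
```

```bash
python3 - <<'E'
from h import *
im=get("wrist"); P=pts(im); cv2.imwrite("pics/w4.png",im["frame"][:,:,::-1]); print(im["state"]["position"],im["state"]["time_s"])
def circ(c0,lo,hi,z,n):
    d=np.hypot(P[...,0]-c0[0],P[...,1]-c0[1]); m=((d<.03)&(P[...,2]>lo)&(P[...,2]<hi)).astype(np.uint8)
    ct=max(cv2.findContours(m,0,1)[0],key=cv2.contourArea); X=np.array([ray(im,*p,z)[:2] for p in ct[:,0]],np.float32)
    q=P[(m>0)&(d<.010)]; c,r=cv2.minEnclosingCircle(X); print(n,np.round(c,4),round(r,4),"med z",np.percentile(q[:,2],[20,50,90]).round(4) if len(q) else None); return np.array(c)
k=circ((.525,.129),.1225,.16,.128,"knob"); t=circ((.623,.111),.133,.15,.138,"tube")
print("travel",(k-[.507,.0343])@np.array([.187,.982]))
m=(P[...,2]>.15)&(P[...,2]<.205)&(P[...,1]>.05)&(P[...,0]<.66); q=P[m]
if len(q): print("needle",q[np.argsort(q[:,2])][:8].round(3))
E
```

```text
[0.49967973 0.13447928 0.32645636] 11.6
knob [0.5252 0.13  ] 0.0126 med z [0.1263 0.1269 0.1279]
tube [0.6218 0.1115] 0.0149 med z None
travel 0.09736842784967423
needle [[0.617 0.117 0.19 ]
 [0.619 0.106 0.191]
 [0.615 0.111 0.191]
 [0.62  0.12  0.192]
 [0.616 0.117 0.192]
 [0.619 0.12  0.192]
 [0.619 0.119 0.193]
 [0.615 0.114 0.193]]
```

View pics/w4.png

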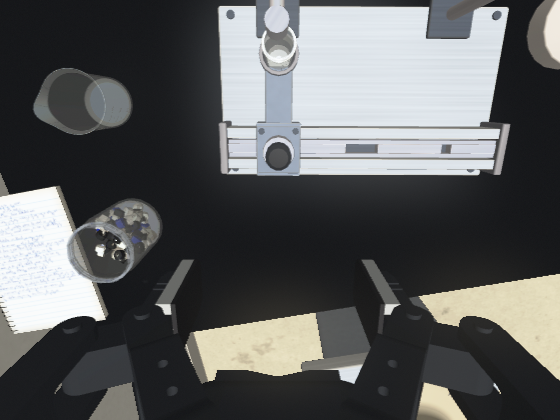

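The view shows the tube at (278,45) directly under the needle holder at (277,18), and the knob at (278,155). The knob top is at 126.9 mm, the same within noise as the 126.5 mm at home. The tube is about 1 mm from the needle. The jar and beaker are standing undisturbed.

```bash
python3 -c "
from rig import env
print(env.close_job())"
```

```text
the job is handed in; nothing more can be done
None
```

The job is handed in after about 12 s of robot time: the pin is home in the locking hole at the needle, the tube mouth measures about 1 mm from under the needle tip, and the arm is clear; no verdict came back.

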